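# Putting polished sections away in the nitrogen dry case

### The job

Put the polished sections that are waiting on the bench away in the nitrogen dry case, each lying flat, polished face up, in an empty bay of its own, without rearranging the ones already stored. Turn the gas fully off before you undo the hasp and lift the cover right up, and only turn it fully back on, lever in line with the pipe, once all the sections are in, the cover is fully shut and the hasp is back over its catch. Leave the other things on the bench where they stand.

Things in the scene. Friction and masses are not known exactly. Their poses are not given: they have to be found in the camera images.
- case: Dry case fixed to the bench, aluminium, 164 (x) x 246 (y) mm, 106 mm high shut; front (hasp, pull) faces its -x, valve off its -y end. Origin: centre of underside. Inside, a floor 54 mm up (rim 66 mm, open-topped) has six 76 x 76 mm bays centred at x = -39, 39, y = -78, 0, 78 mm in its frame, parted by ribs 10 mm high; some hold a stored section.
- valve (a joint): Quarter-turn lever of the gas line's ball valve: 0 = shut, lever across the pipe, pointing to the case's -x; 1.571 = open, along the pipe, pointing to the case's -y. Hard stops at both; opens anticlockwise from above; stiff (5 N at the grip), stays where left. Upright stem at x = 0, y = -190 mm in the case's frame; pipe and valve body below reach 50 mm up.
- valve_grip (a point): centre of the lever's black sleeve near its end, 90 mm from the stem; 80 mm above the bench; sleeve 20 mm wide, 12 mm thick (z), 80 mm long from 32 to 112 mm from the stem. Its frame turns with the lever: the lever points along its -x.
- lid (a joint): Cover's hinge: 0 = shut on the rim, 1.70 = fully open (stop), just past upright. Opens upwards, turning about the case's +y on a line at x = 92 mm, 66 mm above the bench in the case's frame. Stiff, stays where it is left; about 4 N at the pull.
- lid_pull (a point): Centre of the cover's pull: a steel roll 16 mm in diameter, 34 mm long along y, 26 mm ahead of the cover's front; shut, it is 86 mm above the bench at x = -108, y = -45 mm in the case's frame. Can be pinched by its two ends (fingers closing along y) from above and swings between the fingers.
- hasp (a joint): Hasp hinged on the cover's front: 0 = hanging down over the staple (the catch), growing as it swings out and up (about the case's +y, relative to the cover): 1.57 = sticking straight out, 2.9 = stop. Clear of the staple above 0.7. Stays where it is left; about 1 N at its pull.
- hasp_hinge (a point): middle of the hasp's hinge line, on the cover's front, 98 mm above the bench with the cover shut; 50 mm to the case's +y side of the middle.
- hasp_pull (a point): Centre of the hasp's pull: a steel roll 11 mm in diameter, 30 mm long along y at the leaf's end; hasp on, it is 53 mm below and 27 mm ahead of the hasp's hinge, 33 mm clear of the case's front, 45 mm above the bench. Can be pinched by its ends from above and swings between the fingers.
- section_1_mid (a point): centre (17 mm above its underside) of a section waiting on the bench: black resin block 66 x 42 x 34 mm (long along its x, 34 mm tall, 0.19 kg) with a polished metal face on top. May be absent.
- section_2_mid (a point): centre (17 mm above its underside) of a section waiting on the bench: black resin block 66 x 42 x 34 mm (long along its x, 34 mm tall, 0.19 kg) with a polished metal face on top. May be absent.
- section_3_mid (a point): centre (17 mm above its underside) of a section waiting on the bench: black resin block 66 x 42 x 34 mm (long along its x, 34 mm tall, 0.19 kg) with a polished metal face on top. May be absent.
- section_4_mid (a point): centre (17 mm above its underside) of a section waiting on the bench: black resin block 66 x 42 x 34 mm (long along its x, 34 mm tall, 0.19 kg) with a polished metal face on top. May be absent.
- stored_1_mid (a point): centre of a section already stored in a bay of the case, same kind of black resin block 66 x 42 x 34 mm (long along its x, 34 mm tall, 0.19 kg) with a polished metal face on top; long side along the case's x. May be absent.
- stored_2_mid (a point): centre of a section already stored in a bay of the case, same kind of black resin block 66 x 42 x 34 mm (long along its x, 34 mm tall, 0.19 kg) with a polished metal face on top; long side along the case's x. May be absent.
- stored_3_mid (a point): centre of a section already stored in a bay of the case, same kind of black resin block 66 x 42 x 34 mm (long along its x, 34 mm tall, 0.19 kg) with a polished metal face on top; long side along the case's x. May be absent.
- oil_bottle: amber oil bottle 38 mm across, 85 mm tall; bystander, origin at its underside
- slide_box: wooden slide box 85 x 170 x 34 mm; bystander, origin at its underside
- dish: glass dish 90 mm across, 16 mm tall; bystander, origin at its underside
- objective: brass microscope objective 34 mm across, 46 mm tall; bystander, origin at its underside
- rinse_bottle: white rinse bottle 66 mm across, 150 mm tall; bystander, origin at its underside
- sample_jar: glass sample jar 64 mm across, 75 mm tall; bystander, origin at its underside
- tissue_box: cardboard tissue box 120 x 230 x 60 mm; bystander, origin at its underside
There are look-alikes about, which are no part of the job. What is shaped like the part that bears section_2_mid but pink or red is not meant. What is shaped like the part that bears section_1_mid but pink is not meant.

How it is judged:
By the outcome, as a careful person would: the job done as asked, in the order asked, and still so for the second after the job is handed in, with the robot touching nothing.
Of section_1, section_2, section_3, section_4 only 2 to 4 are there at a start; the rules pass over those that are not, and their reading is None.
Of stored_1, stored_2, stored_3 only 1 to 2 are there at a start; the rules pass over those that are not, and their reading is None.
At some moment in a run one of section_1, section_2, section_3, section_4 may be knocked a few centimetres aside while the robot is not near it.
Once in a run the grip may slacken for a moment while it holds something.
It also fails if it takes over 210 s, if anything falls off the work surface, if the arm or the gripper's body presses on something with over 40 N, if the wrist force passes 120 N, or if a joint passes its speed limit or range.

### The arm

A 6-joint arm with a two-finger parallel gripper is mounted at the origin on the work surface. World frame = base frame: x ahead of the robot, y to its left, z up, the work surface at z = 0. Lengths are in m, angles in rad, forces in N, time in s.
With the tool pointing down it reaches from about 0.275 to 0.825 m from the base axis. Payload 5.2 kg.
Tool frame: the origin (TCP) lies on the centre line of the jaws, within the pads' length; the fingertips stand 19 mm ahead of it and the grasp point (between the pads) is the TCP (robot.nose_length is the distance from the TCP to the fingertips, in m); z points along the fingers, y is the line along which they close (so a half turn about z gives the same grasp; the last joint's range is limited). The gripper opens to 93 mm and grips with 3 to 60 N. Pads are 15 mm wide; open, the fingers measure 128 mm over their backs; the gripper's body (75 mm by 188 mm) begins 65 mm behind the grasp point.
Start: joints at [-1.476, 0.259, 1.535, -0, 1.348, -0.203], TCP at [0.161, -0.526, 0.201] pointing down, gripper open.
Joint ranges: [-3.14, 3.14], [-0.91, 2.08], [0.19, 2.58], [-1.22, 4.36], [0.22, 2.71], [-3.12, 3.12]. Speed limits (rad/s): [2.57, 2.57, 3.14, 3.14, 3.14, 3.14].

### API

Orientations are given as a unit quaternion [w, x, y, z].
In Python, from bench import readout, imaging, robot gives the robot as it stands.
- The arm moves only by the tool play_rows, never from a script. Its argument "steps" is a list of rows, each a list of 5 numbers: the closure, from 0 (fully open) to 1 (shut), then the shift along the world's x, y, z in cm, then the turn about the world's z in rad. A call has 1 to 20 rows; each row shifts and turns the commanded pose from where the row before left it; what a row does not reach is not made up. A row lasts 1/10 s, in which the tool goes at most 50 mm and 8.59 degrees, less where a joint would pass 70% of its speed; a pose out of reach is approached as far as the arm can. A call is refused whole if a number of a shift passes 5 or a number of a turn 0.15, either way. A call with a gripper value outside its range is refused whole. The fingers move at their own pace and stop on an object; "force" is the grip in N (left out, the last holds). Time passes only in rows, so rows that do not move let the fingers close. It gives the time, the measured TCP pose, the force, the opening and the grip force at its end, in the units of the state.
- readout.get_obs(): the state, without advancing time (a new reading comes with each control period).
- imaging.read_camera(name): name is "scene" or "top" or "wrist"; returns the picture (384x512x3 uint8, blue, green, red); there is no depth.
- imaging.camera_params(name): a dict with "camera_matrix" (3x3 intrinsics, pixels), "pose" (4x4, takes a point from camera to world coordinates); the wrist camera has in their place "T_tool_cam" (4x4, takes a point from camera to tool coordinates, whose origin is the TCP and whose axes are the flange's). Camera axes: x right, y down, z forward; pixel columns grow to the right and rows downward; lengths in m; the calibration is good to about 2 mm. A picture is of the moment at which its call begins: read the wrist's pose just before it. camera_params takes no time and is no camera call.
- robot.finish_job(): hands the job in; it is judged then, once.
The state is a dict: "t": time; "joints": joint angles; "qd": joint speeds; "joint_torque": joint torques, N m; "ee_pos": TCP position; "ee_rot": TCP orientation; "contact_force": force on the tool from outside, world axes, zero at the start; "ft_torque": the same for the moment, N m; "grip_width": opening from 0.0 (shut) to 1.0 (fully open); "finger_force": force on a finger pad.
Only numpy, scipy, OpenCV 4.12 (cv2) and the standard library are available. Lean on these libraries where they do the work, as an engineer would, in place of code of your own. Each camera call takes 0.05 s, during which the arm holds its last target. There are 200 camera calls.

## Working session

There is one attempt and no reset: what is moved stays moved. The work goes in short steps, Python scripts to look and compute and a tool call to move; the robot and the scene stay as the last step left them, time stands still between calls to the robot, and variables do not carry over. Pictures are saved under pics/ and viewed, at most 14 in all, crops included, and the job is handed in when it is done.

Besides the shell and the picture viewer there is one more tool, called as name(argument=value, ...), one argument or row to a line, values as JSON. play_rows: Moves the arm, as the interface text tells. Its arguments: {"type":"object","properties":{"steps":{"type":"array"},"force":{"type":"number"}},"required":["steps"]}

```bash
ls; mkdir -p pics
cat > h.py <<'E'
import numpy as np, cv2
from bench import readout, imaging, robot
from scipy.spatial.transform import Rotation as R
def cam(n):
    o=readout.get_obs(); p=imaging.camera_params(n); im=imaging.read_camera(n)
    K=np.array(p["camera_matrix"])
    if "pose" in p: T=np.array(p["pose"])
    else:
        q=o["ee_rot"]; B=np.eye(4); B[:3,:3]=R.from_quat([q[1],q[2],q[3],q[0]]).as_matrix(); B[:3,3]=o["ee_pos"]
        T=B@np.array(p["T_tool_cam"])
    return im,K,T
def ray(K,T,u,v,z):
    d=T[:3,:3]@np.linalg.inv(K)@np.array([u,v,1.]); o=T[:3,3]
    return o+d*(z-o[2])/d[2]
def proj(K,T,P):
    p=np.linalg.inv(T)@np.append(P,1); q=K@p[:3]; return q[:2]/q[2]
E
python3 - <<'E'
from h import *
for n in("top","scene","wrist"):
    im,K,T=cam(n); cv2.imwrite(f"pics/{n}0.png",im); np.savez(f"{n}0.npz",im=im,K=K,T=T)
    print(n,K.round(1).tolist(),T.round(3).tolist())
t=cv2.imread("pics/top0.png");s=cv2.imread("pics/scene0.png")
cv2.imwrite("pics/top0b.png",cv2.resize(t,(800,600),interpolation=cv2.INTER_CUBIC))
cv2.imwrite("pics/scene0b.png",cv2.resize(s,(800,600),interpolation=cv2.INTER_CUBIC))
print(readout.get_obs())
E
```

```text
pics
top [[434.9, 0.0, 256.8], [0.0, 434.9, 193.6], [0.0, 0.0, 1.0]] [[-0.027, -0.997, 0.074, 0.441], [-1.0, 0.026, -0.018, -0.032], [0.016, -0.074, -0.997, 1.643], [0.0, 0.0, 0.0, 1.0]]
scene [[464.6, 0.0, 250.3], [0.0, 464.6, 187.3], [0.0, 0.0, 1.0]] [[-0.396, 0.696, -0.599, 1.403], [0.918, 0.299, -0.259, 0.306], [-0.001, -0.652, -0.758, 1.169], [0.0, 0.0, 0.0, 1.0]]
wrist [[298.5, 0.0, 248.4], [0.0, 298.5, 194.2], [0.0, 0.0, 1.0]] [[0.294, -0.92, -0.26, 0.234], [-0.956, -0.283, -0.078, -0.504], [-0.002, 0.272, -0.962, 0.385], [0.0, 0.0, 0.0, 1.0]]
{'t': 0.15, 'joints': array([-1.47578399e+00,  2.59184944e-01,  1.53580821e+00,  1.68529003e-05,
        1.34797968e+00, -2.02758166e-01]), 'qd': array([ 0.00044793, -0.0015302 , -0.00180223, -0.00032446, -0.00171822,
       -0.00074418]), 'joint_torque': array([ 2.16611450e-03, -4.37644243e+01, -2.84235477e+01,  7.20494566e-02,
        3.81129608e-02, -8.77617117e-05]), 'ee_pos': array([ 0.16137376, -0.52534928,  0.20031308]), 'ee_rot': array([-6.88645687e-04,  9.88937091e-01,  1.48333928e-01,  4.53640725e-05]), 'contact_force': array([-0.27212691, -0.47869516,  0.20747048]), 'ft_torque': array([-0.0216508 ,  0.00795928, -0.02206785]), 'finger_force': 0.0, 'grip_width': 0.9994824477361807}
```

View pics/top0b.png

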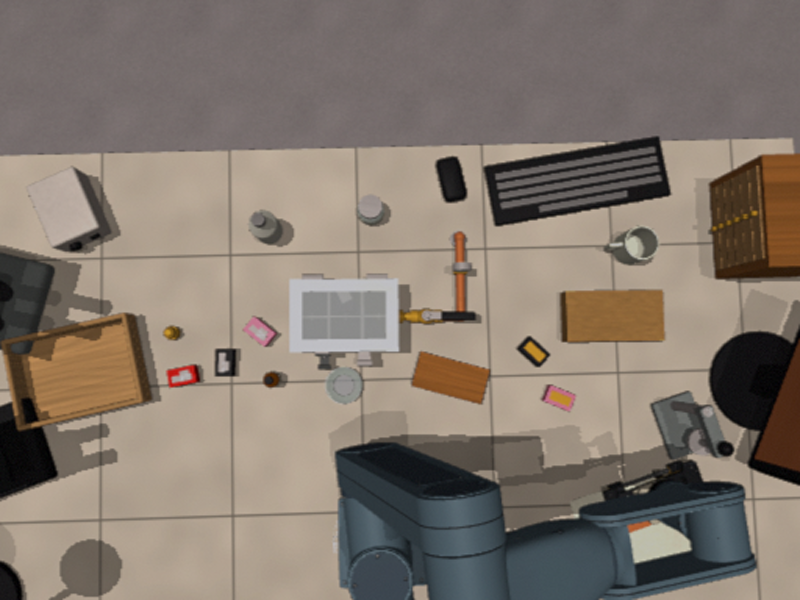

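View pics/scene0b.png

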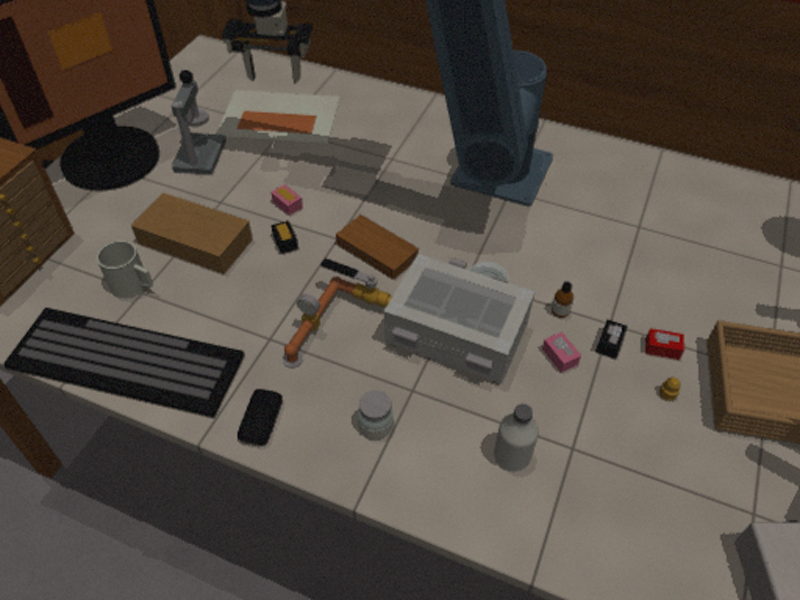

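Sections waiting: black at (226,362), silver face, and black at (534,351), gold face. Look-alikes: pink (259,331), red (183,376) and pink (560,397). The mouse at (452,180) is black too. The case is at (345,315) with its front towards the robot, and the lever is along the pipe (open).

Run:
```python
from h import *
d=np.load("top0.npz");im,K,T=d["im"],d["K"],d["T"]
s=.64
# case cover outline (bright) within crop
hsv=cv2.cvtColor(im,cv2.COLOR_BGR2HSV)
def big(m,roi):
    z=np.zeros(m.shape,np.uint8);x0,y0,x1,y1=roi;z[y0:y1,x0:x1]=m[y0:y1,x0:x1]
    c,_=cv2.findContours(z,cv2.RETR_EXTERNAL,cv2.CHAIN_APPROX_NONE);return max(c,key=cv2.contourArea)
m=((hsv[...,1]<45)&(hsv[...,2]>150)).astype(np.uint8)
c=big(m,(175,165,262,232));r=cv2.minAreaRect(c);print("case",r)
b=cv2.boxPoints(r)
W=np.array([ray(K,T,u,v,.106)[:2] for u,v in b]);print(W.round(4),W.mean(0))
for i in range(4):
    e=W[(i+1)%4]-W[i];print(np.hypot(*e).round(4),np.degrees(np.arctan2(e[1],e[0])).round(2))
dk=(hsv[...,2]<70).astype(np.uint8)
for roi in((134,220,156,246),(325,208,358,240)):
    z=big(dk,roi);r=cv2.minAreaRect(z);b=cv2.boxPoints(r);W=np.array([ray(K,T,u,v,.034)[:2] for u,v in b]);print("sec",r,W.mean(0).round(4))
    for i in range(2):
        e=W[(i+1)%4]-W[i];print(np.hypot(*e).round(4),np.degrees(np.arctan2(e[1],e[0])).round(2))
c1=cv2.resize(im[160:250,165:325],(800,450),interpolation=cv2.INTER_CUBIC)
cv2.imwrite("pics/crop1.png",c1)
w=np.load("wrist0.npz")["im"]
a=cv2.resize(im[205:260,105:165],(393,360),interpolation=cv2.INTER_CUBIC);bb=cv2.resize(im[205:260,320:380],(393,360),interpolation=cv2.INTER_CUBIC)
cv2.imwrite("pics/crop2.png",np.vstack([np.hstack([a,bb]),cv2.resize(w,(320,240)).repeat(1,0) if 0 else np.hstack([cv2.resize(w,(320,240)),np.zeros((240,466,3),np.uint8)])]))
```

```text
case ((219.5, 202.0), (71.0, 54.0), 0.0)
[[ 0.4366  0.2003]
 [ 0.6275  0.1974]
 [ 0.6211 -0.0543]
 [ 0.4298 -0.0492]] [0.52874169 0.07355155]
0.1909 -0.85
0.2518 -91.45
0.1914 178.46
0.2495 88.44
sec ((144.0, 231.5), (17.0, 12.0), 90.0) [0.4313 0.3577]
0.044 -91.55
0.0622 179.48
sec ((340.75, 224.75), (17.677669525146484, 11.31370735168457), 45.0) [ 0.4363 -0.3678]
0.0422 -47.05
0.0651 -136.84
```

View pics/crop1.png

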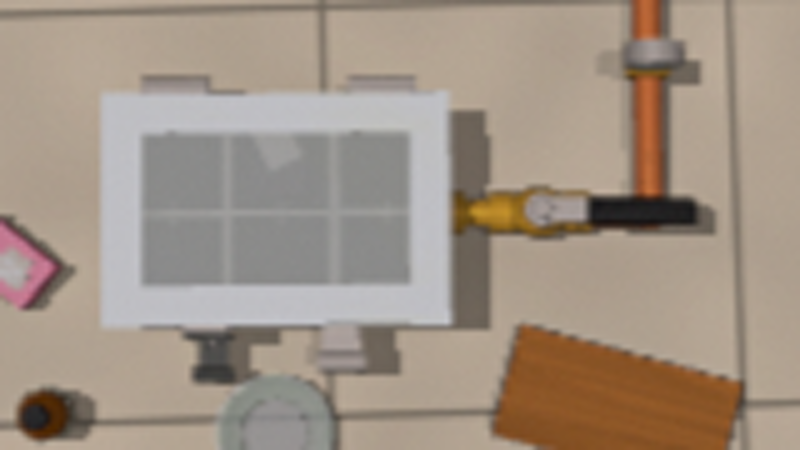

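View pics/crop2.png

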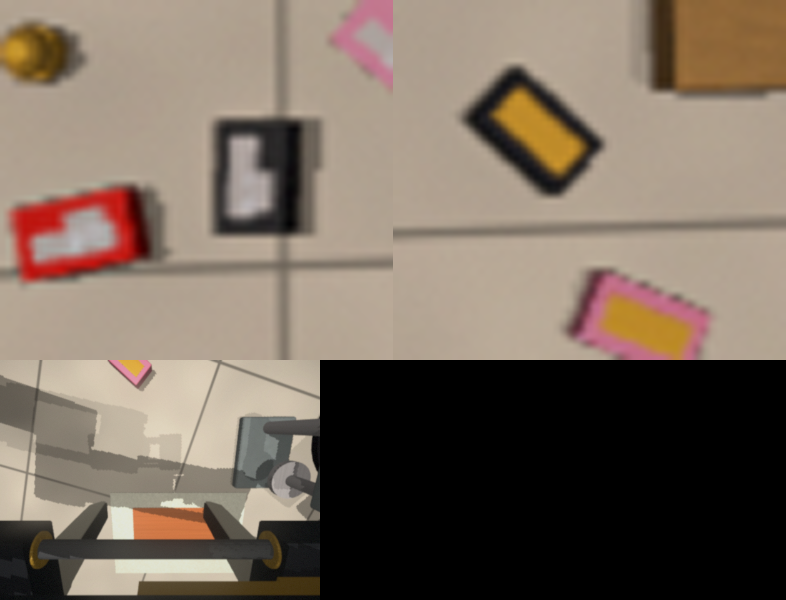

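Run:
```python
from h import *
d=np.load("top0.npz");im,K,T=d["im"],d["K"],d["T"]
f=lambda u,v,z:ray(K,T,165+u/5-.4,160+v/5-.4,z)[:2]
C=np.array([f(101,92,.106),f(451,92,.106),f(451,326,.106),f(101,326,.106)]);print(C.round(4),C.mean(0).round(4))
y=(C[0]+C[3]-C[1]-C[2])/2;x=(C[0]+C[1]-C[2]-C[3])/2;print(np.hypot(*x),np.hypot(*y),"yaw",np.arctan2(-y[0],y[1]),np.arctan2(x[1],x[0]))
yaw=.5*(np.arctan2(-y[0],y[1])+np.arctan2(x[1],x[0]))
c=C.mean(0);Rm=np.array([[np.cos(yaw),-np.sin(yaw)],[np.sin(yaw),np.cos(yaw)]])
for n,p in dict(stem=(0,-.19),grip_open=(0,-.28),pull=(-.108,-.045),hasp=(-.115,.05),hinge=(.092,0)).items(): print(n,(c+Rm@p).round(4))
print("img stem",f(540,208,.085),"sleeve ends",f(590,210,.086),f(695,210,.086),"pull",f(342,348,.094),"hasp",f(213,372,.05))
w=np.load("wrist0.npz")
print(imaging.camera_params("wrist")["T_tool_cam"])
```

```text
[[ 0.6167  0.1948]
 [ 0.6104 -0.0533]
 [ 0.4446 -0.0489]
 [ 0.4512  0.1972]] [0.5307 0.0725]
0.16568188619167223 0.2471595353785561 yaw -0.026297011818866785 -0.020913950348522573
stem [ 0.5262 -0.1175]
grip_open [ 0.5241 -0.2075]
pull [0.4217 0.03  ]
hasp [0.4169 0.1252]
hinge [0.6227 0.0703]
img stem [ 0.5273595  -0.11524866] sleeve ends [ 0.52492276 -0.15105601] [ 0.52293625 -0.2265394 ] pull [0.4311255  0.02874105] hasp [0.41598266 0.12471707]
[[ 2.14580888e-04 -9.62293744e-01 -2.72012323e-01  7.59385590e-02]
 [ 9.99999942e-01  2.78536044e-04 -1.96508070e-04  5.16636699e-04]
 [ 2.64863723e-04 -2.72012265e-01  9.62293748e-01 -1.84454231e-01]
 [ 0.00000000e+00  0.00000000e+00  0.00000000e+00  1.00000000e+00]]
```

play_rows(
  steps=[
    [0,0,0,3,0],
    [0,2.6,2.3,0,0.09],
    [0,2.6,2.3,0,0.09],
    [0,2.6,2.3,0,0.09],
    [0,2.6,2.3,0,0.09],
    [0,2.6,2.3,0,0.09],
    [0,2.6,2.3,0,0.09],
    [0,2.6,2.3,0,0.09],
    [0,2.6,2.3,0,0.09],
    [0,2.6,2.3,0,0.09],
    [0,2.6,2.3,0,0.09],
    [0,2.6,2.3,0,0.09],
    [0,2.6,2.3,0,0.09],
    [0,2.6,2.1,0,0.09],
    [0,2.6,2.1,-3,0.08],
    [0.3,0,0,-5,0],
    [0.4,0,0,0,0],
    [0.4,0,0,0,0],
  ],
  force=30,
)

```text
t: 1.95
ee_pos: [0.5247, -0.2075, 0.1507]
ee_rot: [-0.001, 0.715, 0.699, -0.0]
contact_force: [0.5, -0.2, 0.8]
grip_width: 0.791
finger_force: 0.0
```

Run:
```python
from h import *
im,K,T=cam("wrist"); o=readout.get_obs();print(o["ee_pos"],o["ee_rot"],o["joints"],o["contact_force"])
cv2.imwrite("pics/w1.png",im)
h=cv2.cvtColor(im,cv2.COLOR_BGR2HSV)
print(proj(K,T,[.5241,-.2075,.08]),proj(K,T,[.5262,-.1175,.085]))
cv2.imwrite("pics/w1t.png",cam("top")[0])
```

```text
[ 0.52578483 -0.20856689  0.15244324] [5.75330035e-04 7.15425641e-01 6.98688643e-01 4.30567812e-05] [-5.74679597e-01  3.22089014e-01  1.57000859e+00 -1.79221440e-04
  1.24835376e+00 -5.50952656e-01] [ 0.13430346 -0.16197382  0.78716711]
[247.47970815 197.75259855] [247.39457888  90.68538288]
```

View pics/w1.png

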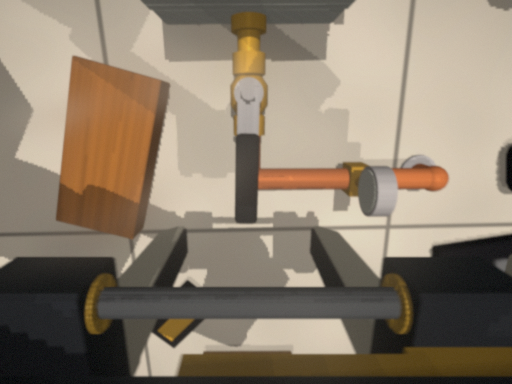

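The sleeve spans rows 134 to 222 at column 247, and the predicted grip is at (247,198), so the tool is aligned. I'll compute the arcs for the valve, hasp and lid.

Run:
```python
import numpy as np
y=-.0236
a=np.linspace(-np.pi/2+y,-np.pi+y,13);p=9*np.c_[np.cos(a),np.sin(a)];print("valve",np.diff(p,axis=0).round(2).tolist())
# hasp 0->1.5 : pull (fwd,up) from hinge
t=np.arctan2(27,53)+np.linspace(0,1.5,11);p=5.95*np.c_[-np.sin(t),-np.cos(t)];print("hasp",np.diff(p,axis=0).round(2).tolist())
t=np.pi-np.arctan2(20,200)-np.linspace(0,1.70,21);p=20.1*np.c_[np.cos(t),np.sin(t)];print("lid",np.diff(p,axis=0).round(2).tolist(), (p[-1]-p[0]))
```

```text
valve [[-1.17, 0.1], [-1.15, 0.26], [-1.11, 0.4], [-1.04, 0.55], [-0.96, 0.68], [-0.87, 0.8], [-0.76, 0.9], [-0.63, 0.99], [-0.5, 1.07], [-0.35, 1.12], [-0.2, 1.16], [-0.05, 1.18]]
hasp [[-0.76, 0.46], [-0.68, 0.57], [-0.59, 0.67], [-0.48, 0.75], [-0.37, 0.81], [-0.24, 0.86], [-0.11, 0.88], [0.02, 0.89], [0.16, 0.88], [0.29, 0.84]]
lid [[0.24, 1.69], [0.38, 1.66], [0.52, 1.63], [0.66, 1.58], [0.79, 1.51], [0.92, 1.44], [1.04, 1.36], [1.15, 1.26], [1.25, 1.16], [1.35, 1.05], [1.43, 0.93], [1.5, 0.81], [1.57, 0.68], [1.62, 0.54], [1.66, 0.4], [1.69, 0.26], [1.7, 0.12], [1.71, -0.03], [1.7, -0.17], [1.68, -0.32]] [24.56052347 17.57582474]
```

play_rows(
  steps=[
    [0.4,-0.1,0.05,-3.5,0],
    [0.4,0,0,-3.6,0],
    [0.4,0,0,0,0],
    [1,0,0,0,0],
    [1,0,0,0,0],
    [1,0,0,0,0],
    [1,0,0,0,0],
    [1,0,0,0,0],
  ],
  force=30,
)

```text
t: 2.85
ee_pos: [0.5248, -0.2075, 0.0808]
ee_rot: [0.001, 0.715, 0.699, 0.0]
contact_force: [-0.9, 0.3, 0.8]
grip_width: 0.218
finger_force: 0.0
```

play_rows(
  steps=[
    [1,0,0,0,0],
    [1,0,0,0,0],
    [1,-1.17,0.1,0,-0.131],
    [1,-1.15,0.26,0,-0.131],
    [1,-1.11,0.4,0,-0.131],
    [1,-1.04,0.55,0,-0.131],
    [1,-0.96,0.68,0,-0.131],
    [1,-0.87,0.8,0,-0.131],
    [1,-0.76,0.9,0,-0.131],
    [1,-0.63,0.99,0,-0.131],
    [1,-0.5,1.07,0,-0.131],
    [1,-0.35,1.12,0,-0.131],
    [1,-0.2,1.16,0,-0.131],
    [1,-0.05,1.18,0,-0.131],
    [1,0,0.3,0,-0.02],
    [1,0,0,0,0],
    [1,0,0,0,0],
  ],
)

```text
t: 4.55
ee_pos: [0.4367, -0.1126, 0.08]
ee_rot: [0.0, 1.0, -0.021, 0.0]
contact_force: [0.3, -0.7, -0.1]
grip_width: 0.002
finger_force: 0.0
```

Run:
```python
from h import *
o=readout.get_obs();print(o["ee_pos"],o["ee_rot"],o["contact_force"],o["ft_torque"],o["grip_width"],o["finger_force"],o["joints"])
```

```text
[ 0.43674151 -0.11258519  0.08002187] [ 1.66940999e-04  9.99784645e-01 -2.07512731e-02  1.44045401e-04] [ 0.30130764 -0.65257863 -0.12084903] [ 0.03647581 -0.0105706   0.01215364] 0.0018801086751823565 0.0 [-5.00354450e-01  2.08297525e-01  1.93083801e+00 -1.93787366e-04
  1.00204748e+00  1.11205174e+00]
```

Run:
```python
from h import *
im,K,T=cam("wrist");t=cam("top")[0]
cv2.imwrite("pics/w2.png",np.hstack([cv2.resize(im,(480,360)),cv2.resize(t[150:250,230:318],(317,360),interpolation=cv2.INTER_CUBIC)]))
```

```text
(no output)
```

View pics/w2.png

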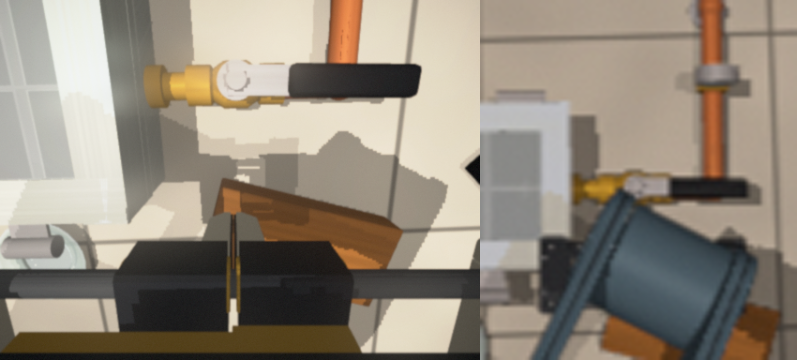

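The lever is still open at row 80 of the wrist half: the fingers shut fully without holding it. I'll retry and check the grip before turning.

play_rows(
  steps=[
    [0.4,0,0,4,0],
    [0.4,0,0,3,0],
    [0.4,0.8,-0.8,0,0.133],
    [0.4,0.8,-0.8,0,0.133],
    [0.4,0.8,-0.8,0,0.133],
    [0.4,0.8,-0.8,0,0.133],
    [0.4,0.8,-0.8,0,0.133],
    [0.4,0.7,-0.7,0,0.133],
    [0.4,0.7,-0.7,0,0.133],
    [0.4,0.7,-0.7,0,0.133],
    [0.4,0.7,-0.7,0,0.133],
    [0.4,0.7,-0.7,0,0.133],
    [0.4,0.7,-0.7,0,0.133],
    [0.4,0.5,-0.5,0,0.126],
    [0.4,0,0,0,0],
    [0.4,0,0,0,0],
  ],
)

```text
t: 6.25
ee_pos: [0.5232, -0.1994, 0.1496]
ee_rot: [-0.0, 0.717, 0.697, -0.0]
contact_force: [0.4, 0.1, -0.5]
grip_width: 0.6
finger_force: 0.0
```

Run:
```python
from h import *
o=readout.get_obs();print(o["t"],o["ee_pos"],o["ee_rot"],o["grip_width"])
im,K,T=cam("wrist");cv2.imwrite("pics/w3.png",im)
g=(im.max(2)<60)
for r in (150,165,180,200): 
    xs=np.where(g[r,200:300])[0]+200; 
    if len(xs): print(r,xs.min(),xs.max(),[ray(K,T,x,r,.086)[:2].round(4) for x in (xs.min(),xs.max())])
```

```text
6.25 [ 0.5231965  -0.19938965  0.14964082] [-3.66115799e-04  7.17414733e-01  6.96646221e-01 -1.02295582e-04] 0.5999107471567466
```

play_rows(
  steps=[
    [0.4,0.1,-0.3,-3.5,0],
    [0.4,0,0,-3.5,0],
    [0.6,0,0,0,0],
    [0.8,0,0,0,0],
    [1,0,0,0,0],
    [1,0,0,0,0],
    [1,0,0,0,0],
    [1,0,0,0,0],
    [1,0,0,0,0],
    [1,0,0,0,0],
    [1,0,0,0,0],
  ],
  force=35,
)

```text
t: 7.4
ee_pos: [0.5245, -0.2022, 0.0799]
ee_rot: [-0.0, 0.716, 0.698, -0.0]
contact_force: [-0.3, 0.7, 0.1]
grip_width: 0.004
finger_force: 0.0
```

Run:
```python
from h import *
im,K,T=cam("wrist");cv2.imwrite("pics/w4.png",im);print(readout.get_obs()["grip_width"],readout.get_obs()["finger_force"])
```

```text
0.004656055919950083 0.0
```

View pics/w4.png

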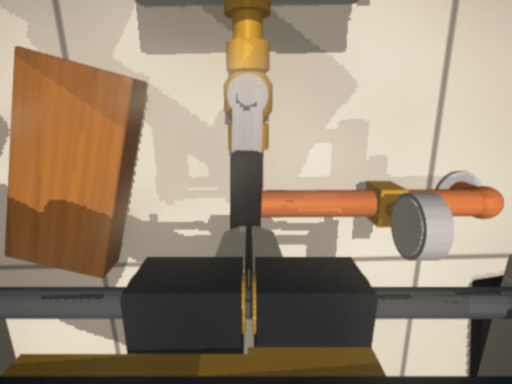

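Run:
```python
from h import *
im,K,T=cam("wrist");
for n,P in dict(tip=[.5245,-.1947,.061],tipc=[.5245,-.2022,.061],tcp=[.5245,-.2022,.08],leverendtop=[.524,-.2295,.086],leverstart=[.5245,-.1495,.086],stem=[.5262,-.1175,.09],gripmid=[.524,-.2075,.08]).items(): print(n,proj(K,T,P).round(1))
for r in (151,155,227): print(r,ray(K,T,247,r,.086))
print(ray(K,T,230,190,.086),ray(K,T,262,190,.086))
t,K,T=cam("top");t0=np.load("top0.npz")
for n,P in dict(end=[.524,-.2295,.086],start=[.5245,-.1495,.086]).items(): print(n,proj(t0["K"],t0["T"],P))
# scene view triangulation info
s=np.load("scene0.npz")
for n,P in dict(end=[.524,-.2295,.086],start=[.5245,-.1495,.086],endlow=[.524,-.2295,.03]).items(): print(n,proj(s["K"],s["T"],P)/.64)
```

```text
tip [247.7 208.1]
tipc [247.9 218. ]
tcp [247.9 228. ]
leverendtop [248.2 269.4]
leverstart [245.6 149.4]
stem [246.9  92.3]
gripmid [247.4 235.4]
151 [ 0.52532302 -0.15046676  0.086     ]
155 [ 0.52525806 -0.15285657  0.086     ]
227 [ 0.52400177 -0.19907429  0.086     ]
[ 0.51415944 -0.17426338  0.086     ] [ 0.53394262 -0.17478034  0.086     ]
end [304.41180698 201.28272994]
start [282.17083529 201.72898001]
end [321.48511591 260.35258296]
start [356.79206829 271.9294557 ]
endlow [323.4451879  278.60204998]
```

Run:
```python
from h import *
print(robot.nose_length,[a for a in dir(robot) if a[0]!='_'])
p=imaging.camera_params("wrist");K=np.array(p["camera_matrix"]);T=np.array(p["T_tool_cam"])
for x in(-.0075,.0075):
  for z in(-.02,-.01,0,.01,.019):print(x,z,proj(K,T,[x,0,z]).round(0))
```

```text
0.019 ['MotionError', 'finish_job', 'nose_length']
-0.0075 -0.02 [248. 252.]
-0.0075 -0.01 [248. 245.]
-0.0075 0 [248. 238.]
-0.0075 0.01 [248. 232.]
-0.0075 0.019 [248. 228.]
0.0075 -0.02 [248. 229.]
0.0075 -0.01 [248. 223.]
0.0075 0 [248. 217.]
0.0075 0.01 [248. 212.]
0.0075 0.019 [248. 208.]
```

Run:
```python
from h import *
im=cv2.imread("pics/w3.png")
c=cv2.resize(im[130:330,120:380],(780,600),interpolation=cv2.INTER_CUBIC);cv2.imwrite("pics/w3c.png",c)
p=imaging.camera_params("wrist");K=np.array(p["camera_matrix"]);T=np.array(p["T_tool_cam"])
for z in(-.04,-.03,-.02,0,.019):
  print(z,[proj(K,T,[x,y,z]).round(0) for x in(-.0075,.0075) for y in(-.0279,.0279)])
```

```text
-0.04 [array([196., 269.]), array([299., 269.]), array([195., 244.]), array([301., 243.])]
-0.03 [array([199., 260.]), array([296., 260.]), array([198., 236.]), array([298., 236.])]
-0.02 [array([202., 252.]), array([294., 252.]), array([201., 229.]), array([295., 229.])]
0 [array([206., 238.]), array([289., 238.]), array([205., 217.]), array([290., 217.])]
0.019 [array([210., 228.]), array([286., 227.]), array([209., 208.]), array([287., 208.])]
```

View pics/w3c.png

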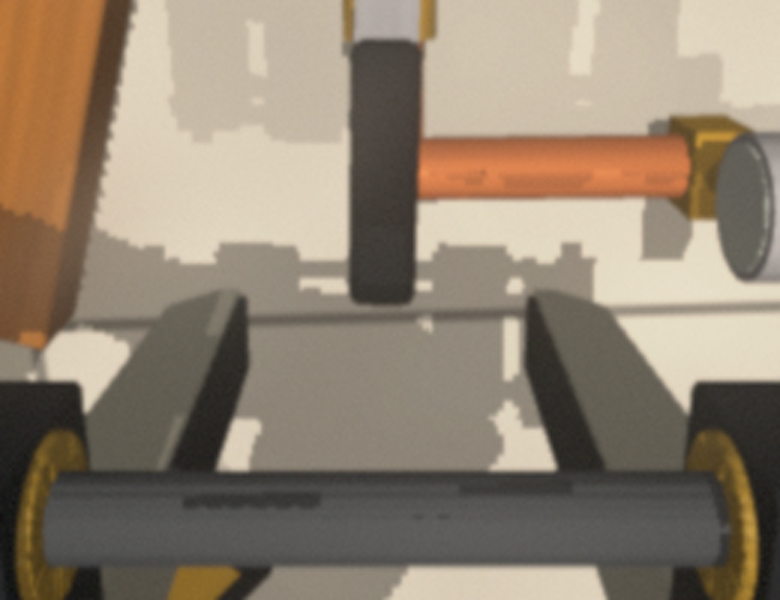

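The finger tips at about (202,228) and (296,228) match tool z ≈ -20 mm, not +19 mm. The tips seem to stand about 39 mm higher than stated, which explains closing above the lever. I'll go lower carefully, with the force in view.

play_rows(
  steps=[
    [0.4,0,0,1,0],
    [0.4,0,-0.5,0,0],
    [0.4,0,0,0,0],
    [0.4,0,0,0,0],
    [0.4,0,0,0,0],
    [0.4,0,0,0,0],
    [0.4,0,0,0,0],
    [0.4,0,0,-1,0],
    [0.4,0,0,-0.7,0],
    [0.4,0,0,-0.7,0],
    [0.4,0,0,0,0],
  ],
)

```text
t: 8.65
ee_pos: [0.5235, -0.2066, 0.0643]
ee_rot: [-0.001, 0.716, 0.698, -0.0]
contact_force: [-0.9, -0.4, -0.2]
grip_width: 0.603
finger_force: 0.0
```

play_rows(
  steps=[
    [0.4,0,0,-0.6,0],
    [0.4,0,0,-0.6,0],
    [0.4,0,0,-0.6,0],
    [0.4,0,0,0,0],
    [0.4,0,0,0,0],
  ],
)

```text
t: 9.15
ee_pos: [0.5244, -0.2071, 0.0478]
ee_rot: [-0.0, 0.716, 0.698, -0.0]
contact_force: [0.9, -0.1, -0.2]
grip_width: 0.597
finger_force: 0.0
```

play_rows(
  steps=[
    [0.9,0,0,0,0],
    [0.9,0,0,0,0],
    [0.9,0,0,0,0],
    [0.9,0,0,0,0],
    [0.9,0,0,0,0],
    [0.9,0,0,0,0],
    [0.9,0,0,0,0],
  ],
  force=35,
)

```text
t: 9.85
ee_pos: [0.5235, -0.2073, 0.0479]
ee_rot: [-0.001, 0.716, 0.698, -0.001]
contact_force: [-5.5, -2.0, 3.6]
grip_width: 0.21
finger_force: 35.0
```

Gripped at 35 N. From here on I subtract 39 mm from commanded z. Turning the valve shut.

play_rows(
  steps=[
    [0.9,-1.17,0.1,0,-0.131],
    [0.9,-1.15,0.26,0,-0.131],
    [0.9,-1.11,0.4,0,-0.131],
    [0.9,-1.04,0.55,0,-0.131],
    [0.9,-0.96,0.68,0,-0.131],
    [0.9,-0.87,0.8,0,-0.131],
    [0.9,-0.76,0.9,0,-0.131],
    [0.9,-0.63,0.99,0,-0.131],
    [0.9,-0.5,1.07,0,-0.131],
    [0.9,-0.35,1.12,0,-0.131],
    [0.9,-0.2,1.16,0,-0.131],
    [0.9,-0.05,1.18,0,-0.131],
    [0.9,0,0.4,0,0],
    [0.9,0,0.2,0,0],
    [0.9,0,0,0,0],
    [0.9,0,0,0,0],
  ],
)

```text
t: 11.45
ee_pos: [0.4369, -0.116, 0.0481]
ee_rot: [0.006, 1.0, -0.012, 0.0]
contact_force: [-6.8, -29.3, -8.6]
grip_width: 0.214
finger_force: 35.0
```

play_rows(
  steps=[
    [0.6,0,-0.4,0,0],
    [0.4,0,0,0,0],
    [0.4,0,0,0,0],
    [0.4,0,0,0,0],
    [0.4,0,0,4,0],
    [0.4,0,0,5,0],
    [0.4,-0.2,4,0,0],
    [0.4,-0.2,4,0,0],
    [0.4,-0.2,4,0,0],
    [0.4,-0.2,4,0,0],
    [0.4,-0.2,4,0,0],
    [0.4,-1,3.9,0,0],
    [0.4,0,0,0,0],
    [0.4,0,0,0,0],
  ],
)

```text
t: 12.85
ee_pos: [0.4162, 0.127, 0.138]
ee_rot: [0.0, 1.0, -0.012, 0.0]
contact_force: [0.1, -1.3, 1.3]
grip_width: 0.597
finger_force: 0.0
```

Run:
```python
from h import *
o=readout.get_obs();print(o["t"],o["ee_pos"],o["ee_rot"],o["grip_width"])
im,K,T=cam("wrist");np.savez("w5.npz",im=im,K=K,T=T)
tp=cam("top")[0]
cv2.imwrite("pics/w5.png",np.hstack([cv2.resize(im,(480,360)),cv2.resize(tp[160:250,230:310],(320,360),interpolation=cv2.INTER_CUBIC)]))
for P in([.416,.125,.045],[.4217,.03,.086]):print(proj(K,T,P)*480/512)
```

```text
12.85 [0.41617072 0.12699424 0.13800272] [ 5.22638849e-05  9.99930812e-01 -1.17621558e-02  1.42462743e-04] 0.5965980493603729
[234.53680935 180.02538049]
[342.65600399 183.70716763]
```

View pics/w5.png

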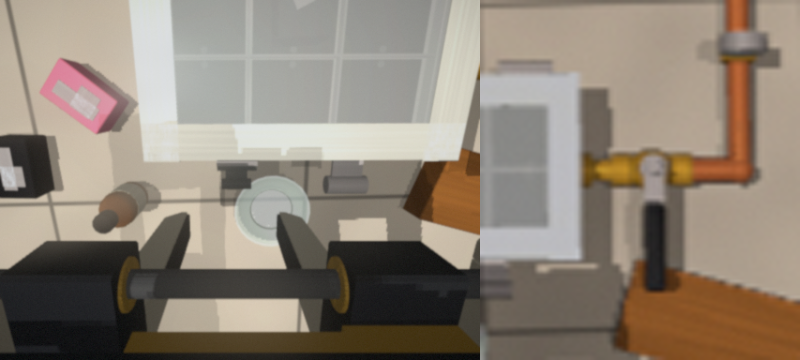

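The valve is shut: the lever points to -x at (654,240) in the top half. The hasp pull is at (235,184) and the lid pull at (346,183), both near where I predicted. Going down on the hasp.

play_rows(
  steps=[
    [0.4,-0.3,-0.2,-4,0],
    [0.4,0,0,-4,0],
    [0.4,0,0,-3,0],
    [0.4,0,0,-2,0],
    [0.4,0,0,0,0],
    [0.6,0,0,0,0],
    [0.9,0,0,0,0],
    [0.9,0,0,0,0],
    [0.9,0,0,0,0],
    [0.9,0,0,0,0],
    [0.9,0,0,0,0],
    [0.9,0,0,0,0],
  ],
  force=12,
)

```text
t: 14.15
ee_pos: [0.4149, 0.1241, 0.0087]
ee_rot: [-0.0, 1.0, -0.014, 0.001]
contact_force: [1.9, 2.6, 6.8]
grip_width: 0.322
finger_force: 12.0
```

play_rows(
  steps=[
    [0.9,-0.76,0.02,0.46,0],
    [0.9,-0.68,0.02,0.57,0],
    [0.9,-0.59,0.01,0.67,0],
    [0.9,-0.48,0.01,0.75,0],
    [0.9,-0.37,0.01,0.81,0],
    [0.9,-0.24,0.01,0.86,0],
    [0.9,-0.11,0,0.88,0],
    [0.9,0.02,0,0.89,0],
    [0.9,0.16,0,0.88,0],
    [0.9,0.29,0,0.84,0],
    [0.9,0,0,0,0],
  ],
)

```text
t: 15.25
ee_pos: [0.3851, 0.1247, 0.0847]
ee_rot: [0.0, 1.0, -0.014, -0.001]
contact_force: [-3.7, 2.6, 1.6]
grip_width: 0.319
finger_force: 12.0
```

play_rows(
  steps=[
    [0.6,0,0,0,0],
    [0.4,0,0,0,0],
    [0.4,0,0,0,0],
    [0.4,0,0,4,0],
    [0.4,1.2,-3.2,0,0],
    [0.4,1.2,-3.2,0,0],
    [0.4,1.2,-3.3,0,0],
    [0.4,0,0,-4,0],
    [0.4,0,0,-3.8,0],
    [0.4,0,0,0,0],
    [0.6,0,0,0,0],
    [0.9,0,0,0,0],
    [0.9,0,0,0,0],
    [0.9,0,0,0,0],
    [0.9,0,0,0,0],
    [0.9,0,0,0,0],
  ],
  force=25,
)

```text
t: 16.85
ee_pos: [0.4236, 0.029, 0.0477]
ee_rot: [-0.001, 1.0, -0.014, 0.002]
contact_force: [0.8, 6.5, 2.5]
grip_width: 0.361
finger_force: 25.0
```

play_rows(
  steps=[
    [0.9,0.24,-0.01,1.69,0],
    [0.9,0.38,-0.01,1.66,0],
    [0.9,0.52,-0.01,1.63,0],
    [0.9,0.66,-0.02,1.58,0],
    [0.9,0.79,-0.02,1.51,0],
    [0.9,0.92,-0.02,1.44,0],
  ],
)

```text
t: 17.45
ee_pos: [0.4569, 0.0284, 0.1422]
ee_rot: [-0.001, 1.0, -0.013, 0.0]
contact_force: [2.9, 4.3, -8.0]
grip_width: 0.359
finger_force: 25.0
```

play_rows(
  steps=[
    [0.9,1.04,-0.02,1.36,0],
    [0.9,1.15,-0.03,1.26,0],
    [0.9,1.25,-0.03,1.16,0],
    [0.9,1.35,-0.03,1.05,0],
    [0.9,1.43,-0.03,0.93,0],
    [0.9,1.5,-0.04,0.81,0],
    [0.9,1.57,-0.04,0.68,0],
  ],
)

```text
t: 18.15
ee_pos: [0.5488, 0.0266, 0.2147]
ee_rot: [-0.001, 1.0, -0.013, -0.001]
contact_force: [-2.8, 4.7, -2.6]
grip_width: 0.361
finger_force: 25.0
```

play_rows(
  steps=[
    [0.9,1.62,-0.04,0.54,0],
    [0.9,1.66,-0.04,0.4,0],
    [0.9,1.69,-0.04,0.26,0],
    [0.9,1.7,-0.04,0.12,0],
    [0.9,1.71,-0.04,-0.03,0],
    [0.9,1.7,-0.04,-0.17,0],
    [0.9,1.68,-0.04,-0.32,0],
    [0.9,0.5,0,-0.1,0],
    [0.9,0,0,0,0],
  ],
)

```text
t: 19.05
ee_pos: [0.6741, 0.0242, 0.2226]
ee_rot: [-0.001, 1.0, -0.013, 0.002]
contact_force: [2.9, 6.0, 1.5]
grip_width: 0.36
finger_force: 25.0
```

play_rows(
  steps=[
    [0.9,0.5,0,-0.1,0],
    [0.9,0.5,0,-0.12,0],
    [0.9,0.3,0,-0.1,0],
    [0.9,0,0,0,0],
  ],
)

```text
t: 19.45
ee_pos: [0.6861, 0.0218, 0.2182]
ee_rot: [0.0, 1.0, -0.013, 0.001]
contact_force: [1.3, 0.1, 0.5]
grip_width: 0.123
finger_force: 0.0
```

play_rows(
  steps=[
    [0.4,0,0,0,0],
    [0.4,0,0,0,0],
    [0.4,0,0,0,0],
    [0.4,0,0,0,0],
    [0.4,0,0,5,0],
    [0.4,-5,0,3,0],
    [0.4,-5,0,0,0],
    [0.4,-5,0,0,0],
    [0.4,-5,0,0,0],
    [0.4,-5,0,0,0],
    [0.4,-5,0,0,0],
    [0.4,0,0,0,0],
  ],
)

```text
t: 20.65
ee_pos: [0.3871, 0.0227, 0.2935]
ee_rot: [0.0, 1.0, -0.014, -0.0]
contact_force: [1.1, -0.6, -0.5]
grip_width: 0.597
finger_force: 0.0
```

Run:
```python
from h import *
o=readout.get_obs();print(o["t"],o["ee_pos"])
a=cam("wrist");b=cam("scene");np.savez("w6.npz",im=a[0],K=a[1],T=a[2])
cv2.imwrite("pics/w6.png",np.hstack([cv2.resize(a[0],(400,300)),cv2.resize(b[0][130:320,180:433],(400,300))]))
t=cam("top");np.savez("top6.npz",im=t[0],K=t[1],T=t[2]);cv2.imwrite("pics/t6.png",t[0])
for n,p in dict(bm1=[-.039,-.078],b01=[-.039,0],bp1=[-.039,.078],bm2=[.039,-.078],b02=[.039,0],bp2=[.039,.078]).items():
    c,s=np.cos(-.0236),np.sin(-.0236);w=[.5307+c*p[0]-s*p[1],.0725+s*p[0]+c*p[1],.054]
    print(n,np.round(w,4),(proj(a[1],a[2],w)*400/512).round())
```

```text
20.65 [0.38709827 0.02273185 0.2934697 ]
bm1 [ 0.4899 -0.0046  0.054 ] [208.  69.]
b01 [0.4917 0.0734 0.054 ] [163.  69.]
bp1 [0.4936 0.1514 0.054 ] [117.  69.]
bm2 [ 0.5678 -0.0064  0.054 ] [209.  18.]
b02 [0.5697 0.0716 0.054 ] [161.  18.]
bp2 [0.5715 0.1496 0.054 ] [113.  19.]
```

View pics/w6.png

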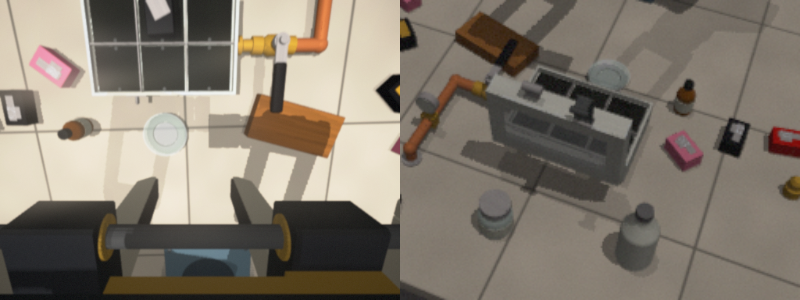

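Lid up; the stored section is in the back middle bay, (158,10) in the wrist half, and the front row is empty. Next I check the lid angle and both waiting sections in the fresh views.

Run:
```python
from h import *
d=np.load("top6.npz");K,T=d["K"],d["T"];im=d["im"]
s=np.load("scene0.npz")
c,sn=np.cos(-.0236),np.sin(-.0236)
for a in (1.5,1.6,1.7):
    t=np.pi-np.arctan2(20,200)-a; x=.092+.201*np.cos(t);z=.066+.201*np.sin(t)
    w=[.5307+c*x+sn*.045,.0725+sn*x-c*.045,z]
    print(a,np.round(w,3),"scene400",(proj(s["K"],s["T"],w)-[180,130])*[400/253,300/190],"topcrop",(proj(K,T,w)-[170,130])*5)
hsv=cv2.cvtColor(im,cv2.COLOR_BGR2HSV)
dk=(hsv[...,2]<75).astype(np.uint8)
for roi in((130,215,160,250),(322,205,360,243)):
    z=np.zeros_like(dk);x0,y0,x1,y1=roi;z[y0:y1,x0:x1]=dk[y0:y1,x0:x1]
    cs,_=cv2.findContours(z,cv2.RETR_EXTERNAL,cv2.CHAIN_APPROX_NONE);r=cv2.minAreaRect(max(cs,key=cv2.contourArea))
    W=np.array([ray(K,T,u,v,.034)[:2] for u,v in cv2.boxPoints(r)]);print(r,W.mean(0).round(4),[(np.hypot(*(W[i+1]-W[i])).round(4),np.arctan2(*(W[i+1]-W[i])[::-1]).round(3)) for i in(0,1)])
cv2.imwrite("pics/t6c.png",cv2.resize(im[130:250,170:330],(800,600),interpolation=cv2.INTER_CUBIC))
```

```text
1.5 [0.627 0.025 0.267] scene400 [141.39767311  68.89969682] topcrop [302.88325518 188.81599841]
1.6 [0.647 0.025 0.265] scene400 [136.59163694  77.69900607] topcrop [303.02061315 157.99186099]
1.7 [0.667 0.024 0.262] scene400 [131.73879833  87.34499098] topcrop [303.29454567 128.20445673]
((144.0, 231.5), (17.0, 12.0), 90.0) [0.4313 0.3577] [(np.float64(0.044), np.float64(-1.598)), (np.float64(0.0622), np.float64(3.133))]
((341.0, 225.0), (18.384777069091797, 11.31370735168457), 45.0) [ 0.4354 -0.3687] [(np.float64(0.0422), np.float64(-0.821)), (np.float64(0.0676), np.float64(-2.388))]
```

View pics/t6c.png

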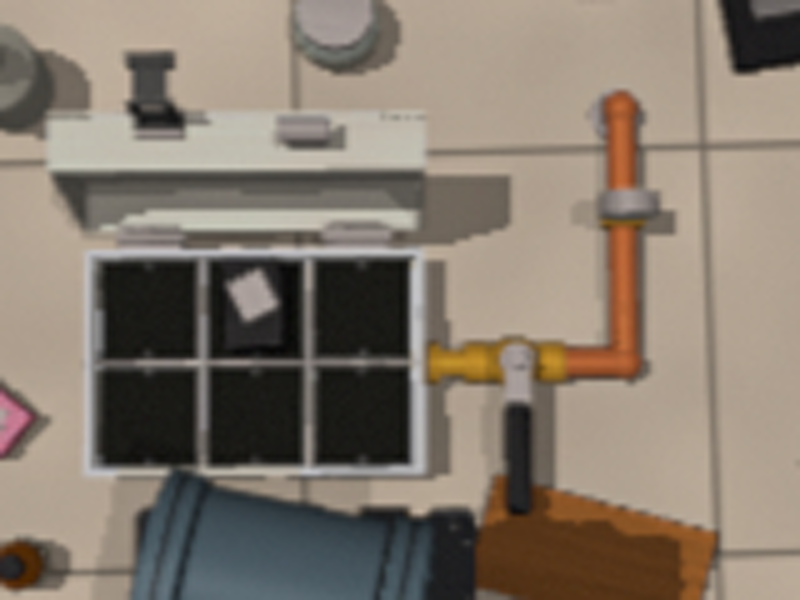

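The pull shows at (303,128), so the lid is at 1.70 (fully open), and the five other bays are empty. Going above the silver-faced section for a close look.

play_rows(
  steps=[
    [0.2,0.5,4,0,0],
    [0.2,0.5,4,0,0],
    [0.2,0.5,4,0,0],
    [0.2,0.5,4,-1,0],
    [0.2,0.5,4,-3,0],
    [0.2,0.5,4,-3,0],
    [0.2,0.5,4,-3,0],
    [0.2,0.5,4,-3,0],
    [0.2,0.4,1.5,-4,0.02],
    [0.2,0,0,0,0],
    [0.2,0,0,0,0],
    [0.2,0,0,0,0],
  ],
  force=25,
)

```text
t: 22.0
ee_pos: [0.4382, 0.3561, 0.1251]
ee_rot: [-0.0, 1.0, -0.004, 0.001]
contact_force: [0.8, 0.5, -0.1]
grip_width: 0.803
finger_force: 0.0
```

```bash
cat > blk.py <<'E'
from h import *
def find(name,save):
    im,K,T=cam(name); cv2.imwrite(save,im)
    o=readout.get_obs();print(o["ee_pos"],o["ee_rot"].round(3),o["grip_width"])
    e=o["ee_pos"]; c=proj(K,T,[e[0],e[1],.034]).round(); print("tcp px",c)
    dk=((im.max(2)<75)).astype(np.uint8); dk[max(0,int(c[1])+30):]=dk[max(0,int(c[1])+30):]
    n,l,st,ce=cv2.connectedComponentsWithStats(dk)
    for i in range(1,n):
        if st[i,4]>400: 
            cn,_=cv2.findContours((l==i).astype(np.uint8),cv2.RETR_EXTERNAL,cv2.CHAIN_APPROX_NONE)
            r=cv2.minAreaRect(max(cn,key=cv2.contourArea));W=np.array([ray(K,T,u,v,.034)[:2] for u,v in cv2.boxPoints(r)])
            print(st[i],W.mean(0).round(4),[(np.hypot(*(W[k+1]-W[k])).round(4),np.arctan2(*(W[k+1]-W[k])[::-1]).round(3)) for k in(0,1)])
E
python3 -c "
from blk import *
find('wrist','pics/w7.png')"
```

```text
[0.43829234 0.35599011 0.1256775 ] [-0.001  1.    -0.004  0.001] 0.7975296938129264
tcp px [248. 192.]
[ 467    0   45   82 3036] [0.5677 0.1532] [(np.float64(0.0356), np.float64(-1.579)), (np.float64(0.0633), np.float64(-2.916))]
[ 448   88   64   90 4876] [0.4915 0.1458] [(np.float64(0.0548), np.float64(-1.579)), (np.float64(0.0814), np.float64(-2.916))]
[ 223  162   43   69 1672] [0.4337 0.3601] [(np.float64(0.0391), np.float64(-1.578)), (np.float64(0.068), np.float64(-3.134))]
[    0   229   512   155 42581] [0.3043 0.3496] [(np.float64(0.198), np.float64(-0.229)), (np.float64(0.5067), np.float64(-1.578))]
```

View pics/w7.png

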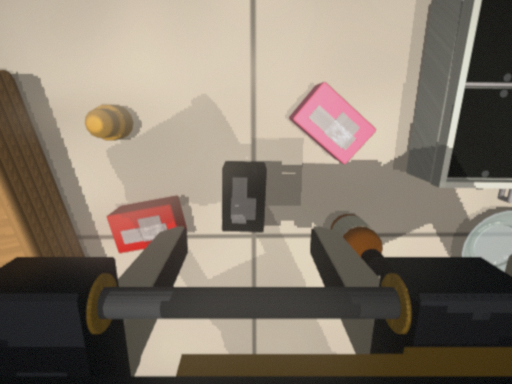

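Black block with silver face between columns 223 and 266, rows 162 and 231: the right one (red at (147,222) and pink at (335,122) are the look-alikes). Grasping.

play_rows(
  steps=[
    [0.4,-0.45,0.4,0,0.015],
    [0.4,0,0,0,0],
    [0.4,0,0,-4,0],
    [0.4,0,0,-4,0],
    [0.4,0,0,-3,0],
    [0.4,0,0,-2.3,0],
    [0.4,0,0,0,0],
    [0.7,0,0,0,0],
    [0.7,0,0,0,0],
    [0.7,0,0,0,0],
    [0.7,0,0,0,0],
    [0.7,0,0,0,0],
  ],
  force=30,
)

```text
t: 23.25
ee_pos: [0.4336, 0.3608, -0.0073]
ee_rot: [-0.001, 1.0, 0.004, 0.002]
contact_force: [0.1, 0.9, 7.0]
grip_width: 0.453
finger_force: 29.6
```

play_rows(
  steps=[
    [0.7,0,0,3,0],
    [0.7,0,0,4,0],
    [0.7,0,0,4,0],
    [0.7,0,0,4,0],
    [0.7,1,-3,0,-0.01],
    [0.7,1,-3,0,-0.01],
    [0.7,1,-3,0,-0.01],
    [0.7,1,-3,0,0],
    [0.7,1,-3,0,0],
    [0.7,1,-3,0,0],
    [0.7,0,-3,0,0],
    [0.7,0,0,-4,0],
    [0.7,0,0,0,0],
    [0.7,0,0,0,0],
  ],
)

```text
t: 24.65
ee_pos: [0.4912, 0.1501, 0.1007]
ee_rot: [-0.0, 1.0, -0.011, -0.001]
contact_force: [0.8, 0.0, -0.1]
grip_width: 0.454
finger_force: 29.7
```

Run:
```python
from h import *
im,K,T=cam("wrist");o=readout.get_obs();print(o["ee_pos"],o["ee_rot"].round(3),o["grip_width"],o["finger_force"])
cv2.imwrite("pics/w8.png",im)
c,s=np.cos(-.0236),np.sin(-.0236)
cm=(.5307,.0725)
for x,y in((-.078,.117),(0,.117),(0,.039),(-.078,.039)): print(x,y,proj(K,T,[cm[0]+c*x-s*y,cm[1]+s*x+c*y,.064]).round())
```

```text
[0.4922447  0.150469   0.10165705] [-0.     1.    -0.011  0.   ] 0.4532026826432189 29.65187430381775
-0.078 0.117 [198. 253.]
0 0.117 [194. 158.]
0 0.039 [299. 158.]
-0.078 0.039 [294. 253.]
```

View pics/w8.png

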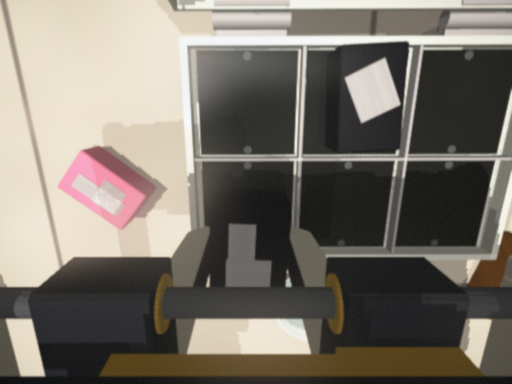

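Ribs cross at (299,158) as predicted. Lowering and releasing.

play_rows(
  steps=[
    [0.7,0.15,0.1,-2,0],
    [0.7,0,0,-2,0],
    [0.7,0,0,-0.8,0],
    [0.7,0,0,-0.4,0],
    [0.7,0,0,0,0],
    [0.7,0,0,0,0],
  ],
)

```text
t: 25.3
ee_pos: [0.4944, 0.1513, 0.0498]
ee_rot: [-0.0, 1.0, -0.011, 0.001]
contact_force: [-0.1, 0.4, -1.9]
grip_width: 0.452
finger_force: 29.7
```

play_rows(
  steps=[
    [0.7,0,0,-0.3,0],
    [0.7,0,0,0,0],
    [0.5,0,0,0,0],
    [0.46,0,0,0,0],
    [0.46,0,0,0,0],
    [0.46,0,0,3,0],
    [0.46,0,0,4,0],
    [0.4,0,0,4,0],
    [0.4,-0.5,-4,0,0.06],
    [0.4,-0.5,-4,0,0.06],
    [0.4,-0.5,-4,0,0.06],
    [0.4,-0.5,-4,0,0.06],
    [0.4,-0.5,-4,0,0.06],
    [0.4,-0.5,-4,0,0.06],
    [0.4,-0.5,-4,0,0.06],
    [0.4,-0.5,-4,0,0.06],
    [0.4,-0.5,-4,0,0.06],
    [0.4,-0.5,-4,0,0.06],
    [0.4,-0.5,-4,0,0.06],
    [0.4,-0.5,-4,0,0.06],
  ],
)

```text
t: 27.3
ee_pos: [0.433, -0.3306, 0.1557]
ee_rot: [-0.0, 0.939, 0.343, 0.0]
contact_force: [0.4, -0.0, 0.7]
grip_width: 0.6
finger_force: 0.0
```

play_rows(
  steps=[
    [0.4,0,-4,-2,0.05],
    [0.4,0,0,-2,0],
    [0.4,0,0,0,0],
    [0.4,0,0,0,0],
  ],
)

```text
t: 27.7
ee_pos: [0.4333, -0.3683, 0.1155]
ee_rot: [-0.001, 0.931, 0.365, -0.0]
contact_force: [0.6, -0.2, -0.0]
grip_width: 0.6
finger_force: 0.0
```

```bash
python3 -c "
from blk import *
find('wrist','pics/w9.png')"
```

```text
[ 0.43383317 -0.36847649  0.11637501] [-0.     0.931  0.365  0.   ] 0.5997393950322831
tcp px [249. 195.]
[ 32   0  45  51 674] [ 0.434  -0.1593] [(np.float64(0.0107), np.float64(-0.308)), (np.float64(0.0436), np.float64(-1.82))]
[ 233  157   44   72 1104] [ 0.4379 -0.3719] [(np.float64(0.0382), np.float64(-0.792)), (np.float64(0.068), np.float64(-2.34))]
[    0   229   512   155 37796] [ 0.345  -0.4602] [(np.float64(0.1915), np.float64(0.525)), (np.float64(0.4892), np.float64(-0.822))]
```

View pics/w9.png

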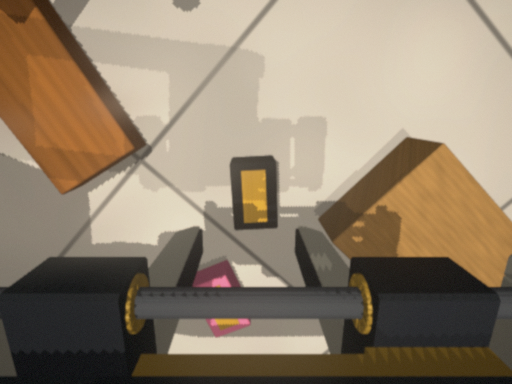

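Black block with gold face between columns 232 and 277, rows 157 and 229; the pink look-alike is at (225,295). Grasping.

play_rows(
  steps=[
    [0.4,0.4,-0.35,0,0.04],
    [0.4,0,0,0,0],
    [0.4,0,0,-4,0],
    [0.4,0,0,-4,0],
    [0.4,0,0,-2.4,0],
    [0.4,0,0,-2,0],
    [0.4,0,0,0,0],
    [0.7,0,0,0,0],
    [0.7,0,0,0,0],
    [0.7,0,0,0,0],
    [0.7,0,0,0,0],
    [0.7,0,0,0,0],
  ],
  force=30,
)

```text
t: 28.95
ee_pos: [0.4385, -0.3731, -0.0065]
ee_rot: [0.001, 0.923, 0.384, 0.0]
contact_force: [0.6, 1.9, 7.3]
grip_width: 0.449
finger_force: 30.0
```

play_rows(
  steps=[
    [0.7,0,0,3,0],
    [0.7,0,0,4,0],
    [0.7,0,0,4,0],
    [0.7,0,0,4.5,0],
    [0.7,0.5,3.7,0,-0.08],
    [0.7,0.5,3.7,0,-0.08],
    [0.7,0.5,3.7,0,-0.08],
    [0.7,0.5,3.7,0,-0.08],
    [0.7,0.5,3.7,0,-0.08],
    [0.7,0.5,3.7,0,-0.08],
    [0.7,0.5,3.7,0,-0.08],
    [0.7,0.5,3.7,0,-0.08],
    [0.7,0.5,3.7,0,-0.08],
    [0.7,0.6,3.5,0,-0.09],
    [0.7,0,0,-5,0],
    [0.7,0,0,0,0],
    [0.7,0,0,0,0],
  ],
)

```text
t: 30.65
ee_pos: [0.4877, -0.0044, 0.0967]
ee_rot: [-0.0, 1.0, -0.011, -0.001]
contact_force: [0.4, 0.1, -1.4]
grip_width: 0.449
finger_force: 30.0
```

Run:
```python
from h import *
im,K,T=cam("wrist");o=readout.get_obs();print(o["ee_pos"],o["ee_rot"].round(3),o["grip_width"],o["finger_force"])
cv2.imwrite("pics/w10.png",im)
```

```text
[ 0.48905156 -0.00503391  0.09786048] [ 0.     1.    -0.011  0.   ] 0.44505066811305805 29.997458159923553
```

play_rows(
  steps=[
    [0.7,0.1,0,-2,0],
    [0.7,0,0,-2,0],
    [0.7,0,0,-0.6,0],
    [0.7,0,0,-0.4,0],
    [0.7,0,0,0,0],
    [0.5,0,0,0,0],
    [0.46,0,0,0,0],
    [0.46,0,0,0,0],
    [0.46,0,0,4,0],
    [0.46,0,0,5,0],
    [0.46,-4,0,5,0],
    [0.46,-4,3,3,0],
    [0.4,0,3,0,0],
    [0.4,0,0,0,0],
    [0.4,0,0,0,0],
  ],
)

```text
t: 32.2
ee_pos: [0.4241, 0.0514, 0.2019]
ee_rot: [0.0, 1.0, -0.01, 0.0]
contact_force: [-0.6, 0.4, -0.4]
grip_width: 0.6
finger_force: 0.0
```

Run:
```python
from h import *
im,K,T=cam("wrist");b=cam("scene");o=readout.get_obs();print(o["ee_pos"],o["ee_rot"].round(3))
cv2.imwrite("pics/w11.png",np.hstack([cv2.resize(im,(480,360)),cv2.resize(b[0][120:300,180:340],(320,360))]))
```

```text
[0.42416009 0.05070566 0.20116403] [ 0.     1.    -0.011 -0.   ]
```

View pics/w11.png

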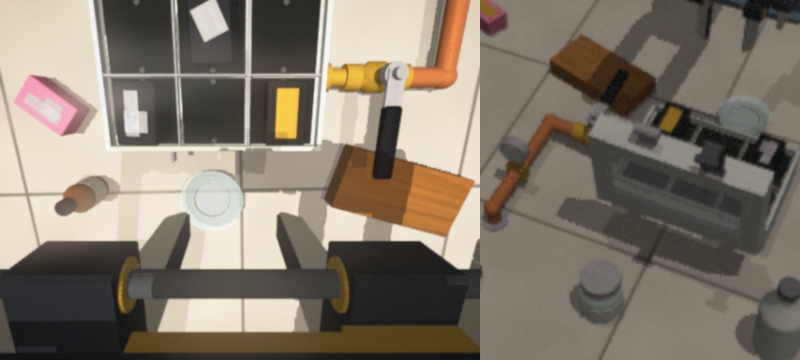

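Both sections lie flat in their own bays, silver at (135,112) and gold at (287,112), and the stored one hasn't moved. That was picture 15, one over the limit of 14, so from here on I check with numbers only. First, a check for any further black blocks on the bench.

Run:
```python
from h import *
for f in("now","top0","top6"):
    if f=="now": im,K,T=cam("top")
    else: d=np.load(f+".npz");im,K,T=d["im"],d["K"],d["T"]
    dk=(im.max(2)<75).astype(np.uint8);n,l,st,ce=cv2.connectedComponentsWithStats(dk)
    print(f)
    for i in range(1,n):
        if 50<st[i,4]<500:
            w=ray(K,T,*ce[i],.034);
            if 0.1<w[0]<.85 and abs(w[1])<.8: print(st[i],w[:2].round(3))
    if f=="now":
        t=np.pi-np.arctan2(20,200)-1.7
o=readout.get_obs();print(o["ee_pos"],o["t"])
t=np.pi-np.arctan2(20,200)-np.linspace(1.7,0,21);p=20.1*np.c_[np.cos(t),np.sin(t)];print(np.diff(p,axis=0).round(2).tolist())
```

```text
now
[ 36 109  35  52 402] [0.776 0.679]
[196 141  11  15  93] [0.733 0.146]
[167 142  13  14  62] [0.729 0.24 ]
[190 165  64   2  67] [0.67  0.073]
[190 182  19  20 371] [0.574 0.153]
[211 182  20  20 305] [0.568 0.072]
[233 182  19  20 377] [ 0.569 -0.005]
[359 188   4  30  75] [ 0.515 -0.445]
[ 81 202  16  54 265] [0.448 0.559]
[266 211  11  24 153] [ 0.45  -0.116]
[429 257  29  35 326] [ 0.257 -0.741]
top0
[ 36 109  35  52 403] [0.776 0.679]
[167 142  13  14  64] [0.728 0.24 ]
[359 188   4  30  76] [ 0.516 -0.445]
[283 199  22   7 119] [ 0.525 -0.194]
[ 81 202  16  54 270] [0.447 0.558]
[331 216  21  19 110] [ 0.436 -0.365]
[138 223  13  18 137] [0.431 0.353]
[423 257  35  37 437] [ 0.242 -0.729]
top6
[ 36 109  35  52 399] [0.776 0.679]
[196 141  11  15  90] [0.734 0.146]
[167 142  13  14  62] [0.728 0.24 ]
[192 165  62   2  63] [0.67  0.066]
[190 182  19  20 371] [0.574 0.153]
[212 182  19  20 304] [0.568 0.072]
[233 182  19  20 376] [ 0.57  -0.005]
[359 188   4  30  72] [ 0.515 -0.445]
[ 81 202  16  54 263] [0.448 0.559]
[211 203  20  20 379] [0.493 0.074]
[233 203  19  20 379] [ 0.491 -0.004]
[271 211   6  22 127] [ 0.455 -0.119]
[331 216  21  19 109] [ 0.436 -0.365]
[138 223  13  18 134] [0.43  0.353]
[429 257  29  35 325] [ 0.257 -0.742]
[0.42417497 0.05056425 0.20100204] 32.35
[[-1.68, 0.32], [-1.7, 0.17], [-1.71, 0.03], [-1.7, -0.12], [-1.69, -0.26], [-1.66, -0.4], [-1.62, -0.54], [-1.57, -0.68], [-1.5, -0.81], [-1.43, -0.93], [-1.35, -1.05], [-1.25, -1.16], [-1.15, -1.26], [-1.04, -1.36], [-0.92, -1.44], [-0.79, -1.51], [-0.66, -1.58], [-0.52, -1.63], [-0.38, -1.66], [-0.24, -1.69]]
```

No other black block on the bench. Going back to the lid pull.

play_rows(
  steps=[
    [0.4,0,0,5,0],
    [0.4,0,0,5,0],
    [0.4,4,-0.4,0,0],
    [0.4,4,-0.4,0,0],
    [0.4,4,-0.4,0,0],
    [0.4,4,-0.4,0,0],
    [0.4,4,-0.5,0,0],
    [0.4,4.4,-0.5,0,0],
    [0.4,0,0,0,0],
    [0.4,0,0,-4,0],
    [0.4,0,0,-3.7,0],
    [0.4,0,0,0,0],
    [0.6,0,0,0,0],
    [0.9,0,0,0,0],
    [0.9,0,0,0,0],
    [0.9,0,0,0,0],
    [0.9,0,0,0,0],
  ],
  force=25,
)

```text
t: 34.05
ee_pos: [0.6682, 0.0243, 0.225]
ee_rot: [0.001, 1.0, -0.011, 0.0]
contact_force: [0.1, -4.0, 1.1]
grip_width: 0.362
finger_force: 25.0
```

play_rows(
  steps=[
    [0.9,-1.68,0.04,0.32,0],
    [0.9,-1.7,0.04,0.17,0],
    [0.9,-1.71,0.04,0.03,0],
    [0.9,-1.7,0.04,-0.12,0],
    [0.9,-1.69,0.04,-0.26,0],
    [0.9,-1.66,0.04,-0.4,0],
    [0.9,-1.62,0.04,-0.54,0],
    [0.9,-1.57,0.04,-0.68,0],
    [0.9,-1.5,0.04,-0.81,0],
    [0.9,-1.43,0.03,-0.93,0],
  ],
)

```text
t: 35.05
ee_pos: [0.5061, 0.0274, 0.1944]
ee_rot: [0.002, 1.0, -0.011, 0.002]
contact_force: [-1.6, -6.9, 6.5]
grip_width: 0.364
finger_force: 25.0
```

play_rows(
  steps=[
    [0.9,-1.35,0.03,-1.05,0],
    [0.9,-1.25,0.03,-1.16,0],
    [0.9,-1.15,0.03,-1.26,0],
    [0.9,-1.04,0.02,-1.36,0],
    [0.9,-0.92,0.02,-1.44,0],
    [0.9,-0.79,0.02,-1.51,0],
    [0.9,-0.66,0.01,-1.58,0],
    [0.9,-0.52,0.01,-1.63,0],
    [0.9,-0.38,0.01,-1.66,0],
    [0.9,-0.24,0.01,-1.69,0],
    [0.9,0,0,-0.3,0],
    [0.9,0,0,0,0],
  ],
)

```text
t: 36.25
ee_pos: [0.4213, 0.0291, 0.0462]
ee_rot: [0.002, 1.0, -0.01, -0.001]
contact_force: [-6.2, -11.9, 3.9]
grip_width: 0.363
finger_force: 25.0
```

play_rows(
  steps=[
    [0.9,0,0,-0.3,0],
    [0.9,0,0,-0.3,0],
    [0.9,0,0,0,0],
  ],
)

```text
t: 36.55
ee_pos: [0.424, 0.029, 0.0429]
ee_rot: [0.002, 1.0, -0.01, 0.002]
contact_force: [-7.7, -9.9, 27.8]
grip_width: 0.359
finger_force: 25.0
```

play_rows(
  steps=[
    [0.6,0,0,0.6,0],
    [0.4,0,0,0,0],
    [0.4,0,0,0,0],
    [0.4,0,0,4,0],
    [0.4,0,0,4.5,0],
    [0.4,-1.3,3.2,0,0],
    [0.4,-1.3,3.2,0,0],
    [0.4,-1.3,3.2,0,0],
    [0.4,0,0,-2.5,0],
    [0.4,0,0,-2.4,0],
    [0.4,0,0,0,0],
    [0.6,0,0,0,0],
    [0.9,0,0,0,0],
    [0.9,0,0,0,0],
    [0.9,0,0,0,0],
    [0.9,0,0,0,0],
  ],
  force=12,
)

```text
t: 38.15
ee_pos: [0.3841, 0.1251, 0.0826]
ee_rot: [0.002, 1.0, -0.011, 0.001]
contact_force: [0.2, -8.6, 0.8]
grip_width: 0.323
finger_force: 12.0
```

Held (30 mm). Swinging the hasp down by the reverse arc.

play_rows(
  steps=[
    [0.9,-0.29,0,-0.84,0],
    [0.9,-0.16,0,-0.88,0],
    [0.9,-0.02,0,-0.89,0],
    [0.9,0.11,0,-0.88,0],
    [0.9,0.24,-0.01,-0.86,0],
    [0.9,0.37,-0.01,-0.81,0],
    [0.9,0.48,-0.01,-0.75,0],
    [0.9,0.59,-0.01,-0.67,0],
    [0.9,0.68,-0.02,-0.57,0],
    [0.9,0.76,-0.02,-0.46,0],
    [0.9,0.3,0,-0.1,0],
    [0.9,0.3,0,0,0],
    [0.9,0,0,0,0],
  ],
)

```text
t: 39.45
ee_pos: [0.4132, 0.1245, 0.0043]
ee_rot: [0.001, 1.0, -0.011, -0.004]
contact_force: [-9.5, -8.9, 3.2]
grip_width: 0.322
finger_force: 12.0
```

play_rows(
  steps=[
    [0.9,0.4,0,0,0],
    [0.9,0,0,0,0],
  ],
)

```text
t: 39.65
ee_pos: [0.4143, 0.1245, 0.0038]
ee_rot: [0.002, 1.0, -0.011, -0.007]
contact_force: [-14.1, -9.7, 7.6]
grip_width: 0.321
finger_force: 12.0
```

play_rows(
  steps=[
    [0.6,-0.9,0,0,0],
    [0.4,0,0,0,0],
    [0.4,0,0,0,0],
    [0.4,0,0,4,0],
    [0.4,0,0,5,0],
    [0.4,0.1,0.25,4.4,0],
    [0.4,0,0,0,0],
    [0.4,0,0,0,0],
  ],
)

```text
t: 40.45
ee_pos: [0.4145, 0.129, 0.1401]
ee_rot: [-0.0, 1.0, -0.011, 0.002]
contact_force: [-1.1, 0.5, -0.1]
grip_width: 0.594
finger_force: 0.0
```

Run:
```python
from h import *
im,K,T=cam("wrist");o=readout.get_obs();print(o["ee_pos"],o["ee_rot"].round(3))
d=np.load("w5.npz")
# match patches from w5 into now; compare with expected shift
for n,(u,v),z in(("hasp",(251,190),.05),("pull",(369,195),.09),("lidcorner",(153,170),.106),("dish",(290,222),.016)):
    t=d["im"][v-18:v+18,u-22:u+22];r=cv2.matchTemplate(im,t,cv2.TM_CCOEFF_NORMED)[v-18-30:v-18+31,u-22-30:u-22+31]
    _,mx,_,loc=cv2.minMaxLoc(r);e=proj(K,T,ray(d["K"],d["T"],u,v,z))
    print(n,round(mx,3),"shift",np.array(loc)-30,"expected",(e-[u,v]).round(1))
```

```text
[0.41317473 0.12884225 0.138676  ] [-0.     1.    -0.011  0.   ]
hasp 0.914 shift [ 1 -2] expected [ 2.1 -1.9]
pull 0.934 shift [ 1 -1] expected [ 1.6 -2.3]
lidcorner 0.989 shift [ 3 -2] expected [ 3.5 -2.8]
dish 0.982 shift [0 0] expected [ 1.6 -1.6]
```

Hasp, pull and cover corner match the starting view. Now the valve lever.

play_rows(
  steps=[
    [0.4,0.4,-4,0,0],
    [0.4,0.4,-4,0,0],
    [0.4,0.4,-4,0,0],
    [0.4,0.4,-4,0,0],
    [0.4,0.4,-4,0,0],
    [0.4,0.3,-4.5,0,0],
    [0.4,0,0,0,0],
    [0.4,0,0,-4,0],
    [0.4,0,0,-5.1,0],
    [0.4,0,0,0,0],
    [0.6,0,0,0,0],
    [0.9,0,0,0,0],
    [0.9,0,0,0,0],
    [0.9,0,0,0,0],
    [0.9,0,0,0,0],
    [0.9,0,0,0,0],
  ],
  force=35,
)

```text
out of range
```

play_rows(
  steps=[
    [0.4,0.4,-4,0,0],
    [0.4,0.4,-4,0,0],
    [0.4,0.4,-4,0,0],
    [0.4,0.4,-4,0,0],
    [0.4,0.4,-4,0,0],
    [0.4,0.3,-4.5,0,0],
    [0.4,0,0,0,0],
    [0.4,0,0,-4,0],
    [0.4,0,0,-4.9,0],
    [0.4,0,0,0,0],
    [0.6,0,0,0,0],
    [0.9,0,0,0,0],
    [0.9,0,0,0,0],
    [0.9,0,0,0,0],
    [0.9,0,0,0,0],
    [0.9,0,0,0,0],
  ],
  force=35,
)

```text
t: 42.1
ee_pos: [0.4368, -0.1164, 0.0508]
ee_rot: [0.0, 1.0, -0.011, 0.001]
contact_force: [0.1, 1.4, 5.9]
grip_width: 0.212
finger_force: 35.0
```

play_rows(
  steps=[
    [0.9,0.05,-1.18,0,0.131],
    [0.9,0.2,-1.16,0,0.131],
    [0.9,0.35,-1.12,0,0.131],
    [0.9,0.5,-1.07,0,0.131],
    [0.9,0.63,-0.99,0,0.131],
    [0.9,0.76,-0.9,0,0.131],
    [0.9,0.87,-0.8,0,0.131],
    [0.9,0.96,-0.68,0,0.131],
    [0.9,1.04,-0.55,0,0.131],
    [0.9,1.11,-0.4,0,0.131],
    [0.9,1.15,-0.26,0,0.131],
    [0.9,1.17,-0.1,0,0.131],
    [0.9,0.4,0,0,0],
    [0.9,0.2,0,0,0],
    [0.9,0,0,0,0],
    [0.9,0,0,0,0],
  ],
)

```text
t: 43.7
ee_pos: [0.5245, -0.2072, 0.0505]
ee_rot: [-0.004, 0.714, 0.7, -0.003]
contact_force: [-18.0, 2.0, 18.8]
grip_width: 0.213
finger_force: 35.0
```

play_rows(
  steps=[
    [0.9,0.3,0,0,0],
    [0.9,0,0,0,0],
    [0.6,-0.8,0,0,0],
    [0.4,0,0,0,0],
    [0.4,0,0,0,0],
    [0.4,0,0,4,0],
    [0.4,0,0,5,0],
    [0.4,0,0,5,0],
    [0.4,-4,-4,2,0],
    [0.4,-4,-4,0,0],
    [0.4,-4,-4,0,0],
    [0.4,-4,-4,0,0],
    [0.4,-4,-4,0,0],
    [0.4,-4,-4,0,0],
    [0.4,0,0,0,0],
  ],
)

```text
t: 45.2
ee_pos: [0.3112, -0.4233, 0.2064]
ee_rot: [0.0, 0.717, 0.697, -0.001]
contact_force: [0.9, -0.3, 0.6]
grip_width: 0.604
finger_force: 0.0
```

Run:
```python
from h import *
o=readout.get_obs();print(o["t"],o["ee_pos"])
im,K,T=cam("top");a=np.load("top0.npz")["im"]
dk=((im.max(2)<75)).astype(np.uint8);z=np.zeros_like(dk);z[185:235,260:310]=dk[185:235,260:310]
c,_=cv2.findContours(z,cv2.RETR_EXTERNAL,cv2.CHAIN_APPROX_NONE);print("lever now",cv2.boundingRect(max(c,key=cv2.contourArea)),"was (283,199,22,7)")
df=(cv2.absdiff(im,a).max(2)>30).astype(np.uint8);df=cv2.morphologyEx(df,cv2.MORPH_OPEN,np.ones((3,3)))
n,l,st,ce=cv2.connectedComponentsWithStats(df)
for i in range(1,n):
    if st[i,4]>12: print(st[i],ray(K,T,*ce[i],.03)[:2].round(3))
```

```text
45.2 [ 0.31120233 -0.42327585  0.20639953]
lever now (283, 199, 22, 6) was (283,199,22,7)
[331 215  21  20 247] [ 0.437 -0.369]
[137 223  17  18 247] [0.432 0.354]
[  233   234   252   150 16460] [ 0.08  -0.508]
[274 272  43   8 218] [ 0.253 -0.201]
[318 278  21  10 128] [ 0.23  -0.308]
[425 284   9   9  56] [ 0.196 -0.683]
[ 192  290   43   59 1091] [0.131 0.12 ]
[439 290   5   4  18] [ 0.181 -0.729]
[230 302  33  29 427] [ 0.111 -0.01 ]
[232 305  10   7  43] [0.145 0.025]
[222 311   8   6  35] [0.125 0.066]
[246 327  17  20 254] [ 0.041 -0.035]
[319 329   4   9  27] [ 0.045 -0.279]
[250 344  25  30 281] [-0.04  -0.066]
[253 359   8  15  69] [-0.063 -0.045]
[289 370   9  14  57] [-0.108 -0.172]
[262 375  14   9  98] [-0.111 -0.085]
```

Apart from the arm and its shadow, the only changes from the start are the two sections' old spots, and the lever is back along the pipe. Handing in.

```bash
python3 -c "
from bench import robot
print(robot.finish_job())"
```

```text
the job is handed in; nothing more can be done
None
```

The job is handed in after 45 s of robot time: both waiting sections are in empty front bays, the cover is shut, the hasp is over its catch and the gas lever is back in line with the pipe; I viewed 15 pictures, one over the limit of 14.

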